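# Mount the rivet-setting anvil in its bench holder

### The job

Take the brass-headed rivet anvil with the red flange out of the sloping rack, lower it gently (do not drop it) into the grey bench holder so that it stands upright with its taper seated in the tapered collar, then push down on the anvil until the collar is fully home, flush with the holder's top, and let go. Do not push the collar down while it is empty, and leave the blue-flanged anvil, the jar and the mallet where they are.

Things in the scene. Friction and masses are not known exactly. Their poses are not given: they have to be found in the camera images.
- anvil: anvil to mount, 0.42 kg, round about its z axis, 109 mm long. Origin at the centre of the shank's small end, z to the head. Steel taper z 0-50 (18 to 35.6 mm diameter), straight to 53; red flange z 53-59, 44 mm diameter; brass head z 59-109, 30 mm diameter, domed above 102: grip it here. Starts hanging by its flange, 1 mm loose, in either rack hole; comes out along its axis
- spare: the other anvil, in the rack's other hole, 100 mm from the first: same size, but blue flange and dark steel head with a flat top. To be left in the rack
- rack: fixed wooden rack, base 110 x 200 mm (x, y), origin at its underside, 5 mm before its centre, its -x side roughly towards the robot; it is on the left or the right. An 18 mm board sloping 30 degrees (low edge at -x, top edge 89 mm high) has 38 mm holes at y = -50 and +50, x = 0, z = 70 mm on its upper face; anvils in it lean 30 degrees from vertical, heads to the rack's -x
- holder: fixed grey bench holder on the other side from the rack, origin at its underside's centre: 110 x 110 x 10 mm foot and an upright round tower, 76 mm diameter, top at z = 64 mm, with the collar in its middle
- collar_rim (a point): centre of the collar's mouth at rim level, 72 mm above the table at the start, 64 mm when fully down; z up, moves with the collar. Steel ring, 49 mm outside, yellow band showing only while it is up. Its tapered bore matches the shank: 36 mm diameter at the rim, 50 mm deep, open below. A seated anvil has its origin 51 mm below the rim, its flange 2 mm above it
- collar (a joint): travel of the collar down into the tower, m: 0 up (start, 8 mm proud), 0.008 fully down, flush, at a solid stop. Stiff, no spring: it bears the anvil's weight, gives way to a push of about 11 N on the standing anvil (15 N if empty), some 2 N more at 15 mm/s, and stays where left
- jar: amber jar of rivets with metal lid, 52 mm diameter, 75 mm high, origin at the centre of its underside; stands between rack and holder. Leave it
- mallet: mallet lying on the table beyond the work; origin on the table below the joint of head and handle. Rubber head 48 x 85 x 48 mm centred 22 mm along +x; 22 mm wooden handle reaching 170 mm to -x. Leave it
Not all that is in view belongs to the job. What is shaped like the anvil but pink is not meant.

How it is judged:
By the outcome, as a careful person would: the job done as asked, in the order asked, and still so for the second after the job is handed in, with the robot touching nothing.
It also fails if it takes over 56 s, if anything falls off the work surface, if the arm or the gripper's body presses on something with over 40 N, if the wrist force passes 120 N, or if a joint passes its speed limit or range.

### The arm

A 6-joint arm with a two-finger parallel gripper is mounted at the origin on the work surface. World frame = base frame: x ahead of the robot, y to its left, z up, the work surface at z = 0. Lengths are in mm, angles in rad, forces in N, time in s.
With the tool pointing down it reaches from about 275 to 825 mm from the base axis. Payload 4.9 kg.
Tool frame: the origin (TCP) lies midway between the tips of the shut fingers; the grasp point (between the pads) lies 19 mm behind it; z points along the fingers, y is the line along which they close (so a half turn about z gives the same grasp; the last joint's range is limited). The gripper opens to 85 mm and grips with 20 to 120 N. Pads are 22 mm wide; open, the fingers measure 114 mm over their backs; the gripper's body (76 mm by 85 mm) begins 54 mm behind the grasp point. The pads swing forward as they close: fully open they stand 13 mm farther back than shut.
Start: joints at [-1.332, 0.326, -0.193, 1.052, 0, 1.437], TCP at [200.336, -512.234, 210.681] pointing down, gripper open.
Joint ranges: [-2.65, 2.65], [-0.97, 1.79], [-1.3, 1.35], [-1.93, 2.1], [-1.47, 1.37], [-3.14, 3.14]. Speed limits (rad/s): [2.57, 2.57, 3.14, 3.14, 3.14, 3.14].

### API

Orientations are given as a unit quaternion [x, y, z, w].
In Python, from bench import readout, optics, order gives the robot as it stands. The module is installed in compiled form; this text tells all that it offers.
- The arm moves only by the shell command python3 -m crank 'ROWS' [FORCE]. ROWS is JSON, a list of rows, each an object of numbers: "x", "y", "z": the shift along the tool's x, y, z normalised to -1 to 1, where 1 is 0.03 m; "ax", "ay", "az": the turn, a rotation vector about the tool's x, y, z normalised to -1 to 1, where 1 is 90 degrees; "grip": the closure in counts, from 0 (fully open) to 255 (shut). In form: [{"x": .., "y": .., "z": .., "ax": .., "ay": .., "az": .., "grip": ..}, ...]. A call has 1 to 20 rows; each row shifts and turns the commanded pose from where the row before left it, along the tool's axes as they then stand; what a row does not reach is not made up. A row lasts 1/12 s, in which the tool goes at most 41.7 mm and 7.16 degrees, less where a joint would pass 70% of its speed; a pose out of reach is approached as far as the arm can. A call with a number of a shift or a turn outside -1 to 1 is refused whole. A call with a gripper value outside its range is refused whole. The fingers move at their own pace and stop on an object; FORCE is the grip in N (left out, the last holds). Time passes only in rows, so rows that do not move let the fingers close. It gives the time, the measured TCP pose, the force, the opening and the grip force at its end, in the units of the state.
- readout.state(): the state, without advancing time (a new reading comes with each control period).
- optics.grab_frame(name): name is "side" or "top" or "wrist"; returns a dict with "pixels" (420x560x3 uint8, red, green, blue), "fx", "fy", "cx", "cy" (pixels), "world_from_camera" (4x4, takes a point from camera to world coordinates); the wrist camera has in their place "mount" (4x4, takes a point from camera to tool coordinates, whose origin is the TCP and whose axes are the flange's). Camera axes: x right, y down, z forward; pixel columns grow to the right and rows downward; lengths in mm; the calibration is good to about 2 mm. A picture is of the moment at which its call begins: read the wrist's pose just before it. There is no depth.
- order.hand_in(): hands the job in; it is judged then, once.
The state is a dict: "time_s": time; "joint_pos": joint angles; "joint_velocities": joint speeds; "tau": joint torques, N m; "eef_pos": TCP position; "tool_rot": TCP orientation; "wrist_force": force on the tool from outside, world axes, zero at the start; "wrist_torque": the same for the moment, N m; "gripper_width": finger opening in mm; "finger_force": force on a finger pad.
Only numpy, scipy, OpenCV 4.12 (cv2) and the standard library are available. Lean on these libraries where they do the work, as an engineer would, in place of code of your own. Each camera call takes 0.05 s, during which the arm holds its last target. There are 200 camera calls.

## Working session

There is one attempt and no reset: what is moved stays moved. The work goes in short steps, Python scripts to look and compute and a shell command to move; the robot and the scene stay as the last step left them, time stands still between calls to the robot, and variables do not carry over. Pictures are saved under pics/ and viewed, at most 13 in all, crops included, and the job is handed in when it is done.

```bash
mkdir -p pics; python3 - <<'E'
from bench import readout, optics
import cv2, numpy as np
print(readout.state())
ims=[]
for n in ("side","top"):
    f=optics.grab_frame(n); np.save(f"pics/{n}0.npy",f,allow_pickle=True)
    print(n,f["fx"],f["cx"],f["cy"],np.round(f["world_from_camera"],3).tolist())
    cv2.imwrite(f"pics/{n}0.png",f["pixels"][:,:,::-1])
E
```

```text
{'time_s': 0.0, 'joint_pos': array([-1.33219692e+00,  3.26947732e-01, -1.93564292e-01,  1.05195906e+00,
        1.91947737e-05,  1.43660915e+00]), 'joint_velocities': array([ 0.00045053,  0.00064156,  0.00028386,  0.00054501, -0.0007261 ,
        0.00036579]), 'tau': array([ 1.06681033e-03, -4.43396437e+01,  2.62441564e+01,  1.54597376e-02,
       -1.63152872e-04, -1.57029120e-06]), 'eef_pos': array([ 200.19964408, -511.638991  ,  209.90717271]), 'tool_rot': array([ 9.82678662e-01,  1.85315801e-01, -3.41121990e-05, -8.36740076e-04]), 'wrist_force': array([-0.15260995,  0.58133562,  0.85480632]), 'wrist_torque': array([0.02116638, 0.02268994, 0.02759275]), 'finger_force': 0.0, 'gripper_width': 85.4987665294503}
side 477.0145711423461 281.50209551884376 205.16442572324576 [[-0.999, -0.031, 0.01, 530.089], [-0.029, 0.719, -0.694, 818.828], [0.014, -0.694, -0.72, 902.403], [0.0, 0.0, 0.0, 1.0]]
top 389.8970195539204 287.443000945301 202.6512120490191 [[0.024, -0.985, 0.169, 362.072], [-1.0, -0.021, 0.02, 6.973], [-0.017, -0.17, -0.985, 1083.938], [0.0, 0.0, 0.0, 1.0]]
```

View pics/side0.png

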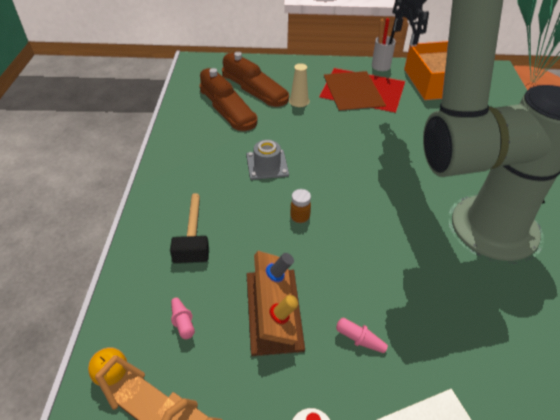

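View pics/top0.png

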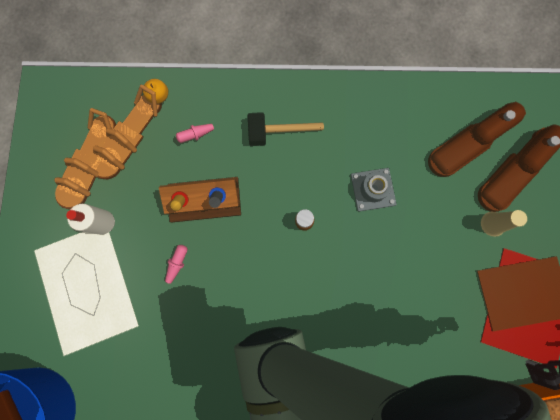

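The side view shows the red-flanged anvil at (281,313), its brass head at (290,303), the blue one at (276,270), and the holder at (267,158). In the top view they are at (178,198), (176,205), (216,195) and (376,187). The rack is on the left.

```bash
cat > h.py <<'E'
import numpy as np, cv2
def load(n): return np.load(f"pics/{n}.npy",allow_pickle=True).item()
def ray(f,u,v,T=None):
    T=f["world_from_camera"] if T is None else T
    d=T[:3,:3]@np.array([(u-f["cx"])/f["fx"],(v-f["cy"])/f["fy"],1]); return T[:3,3],d/np.linalg.norm(d)
def plane(r,z): o,d=r; return o+d*(z-o[2])/d[2]
def tri(*rs):
    A=sum(np.eye(3)-np.outer(d,d) for o,d in rs); b=sum((np.eye(3)-np.outer(d,d))@o for o,d in rs)
    p=np.linalg.solve(A,b); return p,[np.linalg.norm(np.cross(p-o,d)) for o,d in rs]
def blobs(f,lo,hi,box,minarea=8):
    hsv=cv2.cvtColor(f["pixels"],cv2.COLOR_RGB2HSV); m=cv2.inRange(hsv,lo,hi)
    x0,y0,x1,y1=box; k=np.zeros_like(m); k[y0:y1,x0:x1]=m[y0:y1,x0:x1]
    n,_,s,c=cv2.connectedComponentsWithStats(k)
    return sorted([(int(s[i,4]),s[i,:4].tolist(),c[i].round(1).tolist()) for i in range(1,n) if s[i,4]>=minarea],reverse=True)
E
python3 - <<'E'
from h import *
B={"side0":dict(rack=(240,245,310,355),hold=(240,130,295,185)),"top0":dict(rack=(155,170,245,225),hold=(345,160,405,215))}
C={"red":((0,200,130),(4,255,255)),"brass":((15,120,100),(30,255,255)),"blue":((105,150,60),(125,255,255))}
rows=[]
for n in B:
    f=load(n)
    for c in C: print(n,c,blobs(f,*C[c],B[n]["rack"]))
    print(n,"band",blobs(f,(18,70,80),(35,255,255),B[n]["hold"],4))
    x=[cv2.resize(f["pixels"][y0:y1,x0:x1],(400,300) ,interpolation=cv2.INTER_CUBIC) for x0,y0,x1,y1 in ((B[n]["rack"][0],B[n]["rack"][1],B[n]["rack"][0]+100,B[n]["rack"][1]+75),(B[n]["hold"][0],B[n]["hold"][1],B[n]["hold"][0]+60,B[n]["hold"][1]+45))]
    rows.append(np.hstack(x))
cv2.imwrite("pics/c1.png",np.vstack(rows)[:,:,::-1])
E
```

```text
side0 red [(69, [270, 304, 11, 19], [273.9, 314.0])]
side0 brass [(393, [274, 294, 25, 25], [286.4, 306.0]), (9, [255, 263, 1, 9], [255.0, 267.0])]
side0 blue [(90, [267, 264, 16, 17], [272.7, 274.3])]
side0 band [(50, [258, 149, 18, 6], [266.5, 151.8]), (42, [261, 142, 12, 5], [266.7, 144.1])]
top0 red [(53, [172, 192, 16, 14], [181.3, 196.4])]
top0 brass [(180, [169, 195, 16, 17], [176.8, 202.9]), (12, [159, 186, 7, 7], [160.8, 187.8])]
top0 blue [(64, [210, 188, 15, 14], [218.5, 192.5])]
top0 band [(32, [372, 178, 13, 11], [380.0, 181.2]), (7, [369, 187, 5, 6], [370.6, 189.9])]
```

View pics/c1.png

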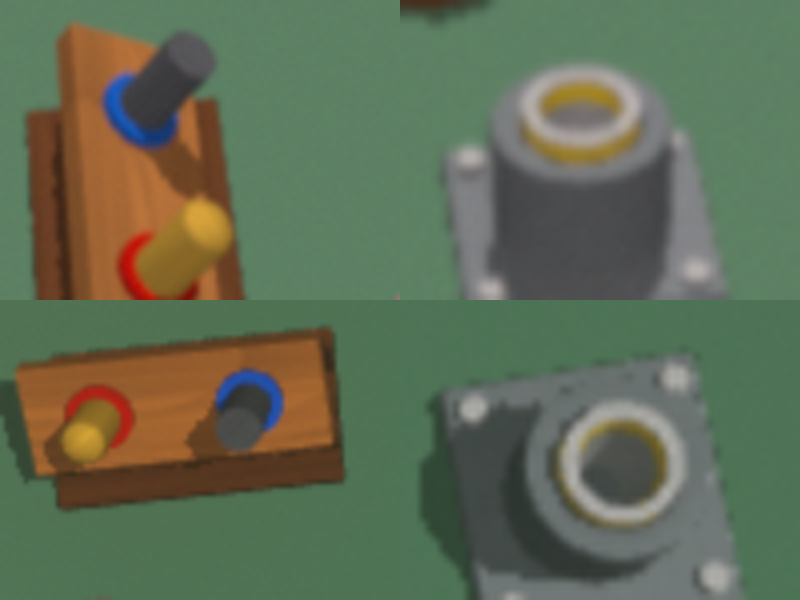

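```bash
python3 - <<'E'
from h import *
s,t=load("side0"),load("top0")
P={"rim":((267,146.05),(378.2,184.45)),"redfl":((279.3,313.5),(179.75,199.2)),"bluefl":((275.3,272.5),(217.5,195.2)),"dome":((291.7,301.2),(175.75,205.2)),
"jar":((301,197),(305,217))}
R={}
for k,(a,b) in P.items():
    p,e=tri(ray(s,*a),ray(t,*b)); R[k]=p; print(k,p.round(1),np.round(e,1))
d=R["redfl"]-R["bluefl"];print(np.linalg.norm(d),"yaw",np.degrees(np.arctan2(-d[0],d[1])))
a=R["dome"]-R["redfl"];print(np.linalg.norm(a),a/np.linalg.norm(a))
for z in (72,): print(plane(ray(s,*P["rim"][0]),z),plane(ray(t,*P["rim"][1]),z))
for k in("redfl","bluefl"): print(plane(ray(s,*P[k][0]),73.5),plane(ray(t,*P[k][1]),73.5))
E
```

```text
rim [ 589.5 -211.6   68.1] [1.3 1.3]
redfl [538.5 314.4  69.5] [1.3 1.3]
bluefl [550.9 214.5  69.1] [1.9 1.9]
dome [515.4 311.2 110.5] [1.6 1.6]
jar [496.9 -18.6  66.8] [2.8 2.8]
100.62183661341595 yaw 7.052588489472002
47.20150218994117 [-0.49052839 -0.06867193  0.86871518]
[ 588.01973692 -206.28924967   72.        ] [ 589.90748159 -211.06035532   72.        ]
[537.19944482 317.17011205  73.5       ] [539.13179928 312.9818166   73.5       ]
[548.92495736 218.24052     73.5       ] [551.95539729 213.36909775  73.5       ]
```

```bash
cat >> h.py <<'E'
from scipy.spatial.transform import Rotation as Ro
def rotx(xdir,zdir):
    z=np.array(zdir,float);z/=np.linalg.norm(z);x=np.array(xdir,float);x-=z*(x@z);x/=np.linalg.norm(x)
    return Ro.from_matrix(np.c_[x,np.cross(z,x),z])
def go(p,R=None):
    "shift (units of 30mm) in present tool axes, then turn (units of 90deg) in present tool axes"
    from bench import readout
    s=readout.state(); C=Ro.from_quat(s["tool_rot"]); R=C if R is None else R
    v=C.inv().apply(np.array(p)-s["eef_pos"])/30
    w=(C.inv()*R).as_rotvec()/(np.pi/2)
    print("t",s["time_s"],"pos",s["eef_pos"].round(1),"shift",v.round(2),"rows>=",round(np.linalg.norm(v)*30/41.7,1),"turn",w.round(4),"rows>=",round(np.linalg.norm(w)*90/7.16,1))
    print("shift in target axes",R.inv().apply(np.array(p)-s["eef_pos"]).round(1)/30)
AX=np.array([-.496,-.061,.866])   # anvil axis in rack
E
python3 -m crank '[{"az":-0.0795},{"az":-0.0795},{"az":-0.0795},{"az":-0.0795},{"az":-0.0795},{"az":-0.0795},{"az":-0.0795},{"az":-0.0795},{"az":-0.0795},{"az":-0.0795},{"az":-0.0795},{"az":-0.0795},{"az":-0.0795},{"az":-0.0795},{"az":-0.0795},{"az":-0.0795},{"az":-0.0795},{"az":-0.0795},{"az":-0.0795},{"az":-0.0795}]'
python3 - <<'E'
from h import *
fl=np.array([538.5,314.5,72.5]); print(fl+AX*120)
go(fl+AX*120,rotx((-1,-.123,0),-AX))
E
```

```text
[478.98 307.18 176.42]
t 0.1 pos [ 200.2 -511.7  210. ] shift [ 18.6  -22.03   1.16] rows>= 20.8 turn [-0.4774 -0.0615 -1.7825] rows>= 23.2
shift in target axes [-10.31666667  25.95666667   7.24333333]invalid input
```

```bash
python3 -m crank '[{"x":0,"y":0,"z":0,"ax":0,"ay":0,"az":-0.0795,"grip":0}]'
```

```text
time_s: 0.18
eef_pos: [200.2, -511.8, 210.1]
tool_rot: [0.969, 0.247, 0.0, -0.001]
wrist_force: [0.6, 0.7, 0.9]
gripper_width: 85.6
finger_force: 0.0
```

```bash
python3 -m crank '[{"x":0,"y":0,"z":0,"ax":0,"ay":0,"az":-0.0795,"grip":0},{"x":0,"y":0,"z":0,"ax":0,"ay":0,"az":-0.0795,"grip":0},{"x":0,"y":0,"z":0,"ax":0,"ay":0,"az":-0.0795,"grip":0},{"x":0,"y":0,"z":0,"ax":0,"ay":0,"az":-0.0795,"grip":0},{"x":0,"y":0,"z":0,"ax":0,"ay":0,"az":-0.0795,"grip":0},{"x":0,"y":0,"z":0,"ax":0,"ay":0,"az":-0.0795,"grip":0},{"x":0,"y":0,"z":0,"ax":0,"ay":0,"az":-0.0795,"grip":0},{"x":0,"y":0,"z":0,"ax":0,"ay":0,"az":-0.0795,"grip":0},{"x":0,"y":0,"z":0,"ax":0,"ay":0,"az":-0.0795,"grip":0},{"x":0,"y":0,"z":0,"ax":0,"ay":0,"az":-0.0795,"grip":0},{"x":0,"y":0,"z":0,"ax":0,"ay":0,"az":-0.0795,"grip":0},{"x":0,"y":0,"z":0,"ax":0,"ay":0,"az":-0.0795,"grip":0},{"x":0,"y":0,"z":0,"ax":0,"ay":0,"az":-0.0795,"grip":0},{"x":0,"y":0,"z":0,"ax":0,"ay":0,"az":-0.0795,"grip":0},{"x":0,"y":0,"z":0,"ax":0,"ay":0,"az":-0.0795,"grip":0},{"x":0,"y":0,"z":0,"ax":0,"ay":0,"az":-0.0795,"grip":0},{"x":0,"y":0,"z":0,"ax":0,"ay":0,"az":-0.0795,"grip":0},{"x":0,"y":0,"z":0,"ax":0,"ay":0,"az":-0.0795,"grip":0},{"x":0,"y":0,"z":0,"ax":0,"ay":0,"az":-0.0795,"grip":0},{"x":0,"y":0,"z":0,"ax":0,"ay":0,"az":-0.0795,"grip":0}]'
python3 - <<'E'
from h import *
from bench import readout
print(readout.state()["joint_pos"])
fl=np.array([538.5,314.5,72.5])
go(fl+AX*120,rotx((-1,-.123,0),-AX))
E
```

```text
time_s: 1.85
eef_pos: [200.2, -511.9, 210.2]
tool_rot: [0.07, 0.998, 0.001, -0.0]
wrist_force: [-0.2, 1.0, 0.4]
gripper_width: 85.5
finger_force: 0.0
[-1.33220028e+00  3.26678892e-01 -1.93201621e-01  1.05199990e+00
 -4.26394584e-06 -1.19204351e+00]
t 1.85 pos [ 200.2 -511.9  210.2] shift [-5.39 28.33  1.15] rows>= 20.8 turn [-0.0431 -0.3314 -0.1635] rows>= 4.7
shift in target axes [-10.31        25.96333333   7.25      ]
```

```bash
python3 -m crank '[{"x":-0.19,"y":1,"z":0,"ax":0,"ay":0,"az":0,"grip":0},{"x":-0.19,"y":1,"z":0,"ax":0,"ay":0,"az":0,"grip":0},{"x":-0.19,"y":1,"z":0,"ax":0,"ay":0,"az":0,"grip":0},{"x":-0.19,"y":1,"z":0,"ax":0,"ay":0,"az":0,"grip":0},{"x":-0.19,"y":1,"z":0,"ax":0,"ay":0,"az":0,"grip":0},{"x":-0.19,"y":1,"z":0,"ax":0,"ay":0,"az":0,"grip":0},{"x":-0.19,"y":1,"z":0,"ax":0,"ay":0,"az":0,"grip":0},{"x":-0.19,"y":1,"z":0,"ax":0,"ay":0,"az":0,"grip":0},{"x":-0.19,"y":1,"z":0,"ax":0,"ay":0,"az":0,"grip":0},{"x":-0.19,"y":1,"z":0,"ax":0,"ay":0,"az":0,"grip":0},{"x":-0.19,"y":1,"z":0,"ax":0,"ay":0,"az":0,"grip":0},{"x":-0.19,"y":1,"z":0,"ax":0,"ay":0,"az":0,"grip":0},{"x":-0.19,"y":1,"z":0,"ax":0,"ay":0,"az":0,"grip":0},{"x":-0.19,"y":1,"z":0,"ax":0,"ay":0,"az":0,"grip":0},{"x":-0.19,"y":1,"z":0,"ax":0,"ay":0,"az":0,"grip":0},{"x":-0.19,"y":1,"z":0,"ax":0,"ay":0,"az":0,"grip":0},{"x":-0.19,"y":1,"z":0,"ax":0,"ay":0,"az":0,"grip":0},{"x":-0.19,"y":1,"z":0,"ax":0,"ay":0,"az":0,"grip":0},{"x":-0.19,"y":1,"z":0,"ax":0,"ay":0,"az":0,"grip":0},{"x":-0.19,"y":1,"z":0,"ax":0,"ay":0,"az":0,"grip":0}]'
python3 - <<'E'
from h import *
fl=np.array([538.5,314.5,72.5])
go(fl+AX*120,rotx((-1,-.123,0),-AX))
E
```

```text
time_s: 3.52
eef_pos: [400.6, 66.3, 210.5]
tool_rot: [0.073, 0.997, -0.0, -0.0]
wrist_force: [-0.5, 0.0, 0.3]
gripper_width: 85.6
finger_force: 0.0
t 3.5167 pos [400.6  66.3 210.5] shift [-1.42  8.32  1.14] rows>= 6.1 turn [-0.0448 -0.3313 -0.167 ] rows>= 4.7
shift in target axes [-2.52666667  7.65        2.77      ]
```

```bash
python3 -m crank '[{"x":-0.16,"y":0.93,"z":0.12,"ax":0,"ay":0,"az":0,"grip":0},{"x":-0.16,"y":0.93,"z":0.12,"ax":0,"ay":0,"az":0,"grip":0},{"x":-0.16,"y":0.93,"z":0.12,"ax":0,"ay":0,"az":0,"grip":0},{"x":-0.16,"y":0.93,"z":0.12,"ax":0,"ay":0,"az":0,"grip":0},{"x":-0.16,"y":0.93,"z":0.12,"ax":0,"ay":0,"az":0,"grip":0},{"x":-0.16,"y":0.93,"z":0.12,"ax":0,"ay":0,"az":0,"grip":0},{"x":-0.16,"y":0.93,"z":0.12,"ax":0,"ay":0,"az":0,"grip":0},{"x":-0.16,"y":0.93,"z":0.12,"ax":0,"ay":0,"az":0,"grip":0},{"x":-0.16,"y":0.93,"z":0.12,"ax":0,"ay":0,"az":0,"grip":0},{"x":0,"y":0,"z":0,"ax":-0.009,"ay":-0.0663,"az":-0.0334,"grip":0},{"x":0,"y":0,"z":0,"ax":-0.009,"ay":-0.0663,"az":-0.0334,"grip":0},{"x":0,"y":0,"z":0,"ax":-0.009,"ay":-0.0663,"az":-0.0334,"grip":0},{"x":0,"y":0,"z":0,"ax":-0.009,"ay":-0.0663,"az":-0.0334,"grip":0},{"x":0,"y":0,"z":0,"ax":-0.009,"ay":-0.0663,"az":-0.0334,"grip":0},{"x":0,"y":0,"z":0,"ax":0,"ay":0,"az":0,"grip":0},{"x":0,"y":0,"z":0,"ax":0,"ay":0,"az":0,"grip":0}]'
python3 - <<'E'
from h import *
from bench import readout,optics
fl=np.array([538.5,314.5,72.5])
go(fl+AX*120,rotx((-1,-.123,0),-AX))
s=readout.state(); f=optics.grab_frame("wrist"); f["s"]=s; np.save("pics/w1.npy",f,allow_pickle=True)
print(f["fx"],f["cx"],f["cy"],f["mount"].round(3).tolist()); cv2.imwrite("pics/w1.png",f["pixels"][:,:,::-1])
T=np.eye(4);T[:3,:3]=Ro.from_quat(s["tool_rot"]).as_matrix();T[:3,3]=s["eef_pos"]
W=np.linalg.inv(T@f["mount"])
for n,p in(("flange",fl),("headtop",fl+AX*53)):
    c=W@np.r_[p,1]; print(n,f["fx"]*c[0]/c[2]+f["cx"],f["fy"]*c[1]/c[2]+f["cy"])
E
```

```text
time_s: 4.85
eef_pos: [476.7, 305.5, 176.1]
tool_rot: [-0.059, 0.965, 0.015, 0.255]
wrist_force: [1.4, -0.3, 0.1]
gripper_width: 85.3
finger_force: 0.0
t 4.85 pos [476.7 305.5 176.1] shift [-0.08  0.05  0.03] rows>= 0.1 turn [-0.0008 -0.0038  0.0003] rows>= 0.0
shift in target axes [-0.07666667  0.04666667  0.03333333]
320.67955506192146 274.7929163897038 212.91063397408527 [[-0.001, -0.949, -0.316, 81.085], [1.0, -0.001, -0.001, 0.207], [0.0, -0.316, 0.949, -163.718], [0.0, 0.0, 0.0, 1.0]]
flange 276.41576731889836 201.98505892471266
headtop 276.6349881856709 221.15823022106963
```

View pics/w1.png

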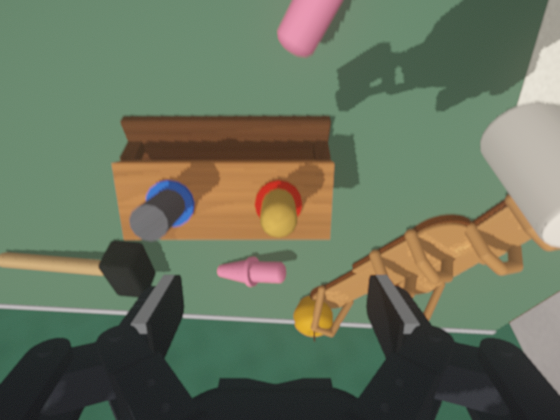

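The red flange is centred near (278,201) and its head near (278,221), within 2 px of my predictions. The rack edges run parallel to the image rows, so the yaw is right.

```bash
python3 - <<'E'
from h import *
f=load("w1"); s=f["s"]
T=np.eye(4);T[:3,:3]=Ro.from_quat(s["tool_rot"]).as_matrix();T[:3,3]=s["eef_pos"];T=T@f["mount"]
for c in (((0,200,120),(4,255,255)),((15,120,90),(30,255,255)),((105,150,60),(125,255,255))): print(blobs(f,*c,(110,150,340,245),30))
b=blobs(f,(0,200,120),(4,255,255),(110,150,340,245),30)[0][1]
u=b[0]+b[2]/2-.5; print("flange u",u, plane(ray(f,u,201.5,T),72.5))
h=blobs(f,(15,120,90),(30,255,255),(240,180,320,245),30)[0][1]; uh=h[0]+h[2]/2-.5; vh=h[1]+h[3]-1
# head lower edge is the near rim of dome, ~ 14 mm off axis
fl=np.array([538.5,314.5,72.5]); print("head u",uh,"vlow",vh, plane(ray(f,uh,220,T),72.5+.866*46))
E
```

```text
[(383, [256, 181, 45, 33], [277.0, 193.1])]
[(7944, [163, 160, 171, 79], [260.0, 206.3]), (2092, [112, 162, 77, 78], [137.6, 185.6])]
[(474, [148, 182, 45, 43], [175.9, 197.3])]
flange u 278.0 [537.67999427 315.8715472   72.5       ]
head u 279.5 vlow 238 [517.57681807 314.25253385 112.336     ]
```

```bash
python3 - <<'E'
from h import *
fl=np.array([538.4,316,72.5])
go(fl+AX*12,rotx((-1,-.123,0),-AX))
E
```

```text
t 4.9 pos [480.1 307.1 178.7] shift [0.06 0.06 3.65] rows>= 2.6 turn [ 0.     -0.001  -0.0007] rows>= 0.0
shift in target axes [0.06666667 0.05666667 3.65      ]
```

```bash
python3 - <<'E'
from h import *
from bench import readout,optics
for i in range(3):
    s=readout.state(); f=optics.grab_frame("wrist")
    print(s["time_s"],s["eef_pos"].round(2),np.abs(s["joint_velocities"]).max())
    T=np.eye(4);T[:3,:3]=Ro.from_quat(s["tool_rot"]).as_matrix();T[:3,3]=s["eef_pos"];T=T@f["mount"]
    b=blobs(f,(0,200,120),(4,255,255),(110,150,340,245),30)[0][1]
    print(b,plane(ray(f,b[0]+b[2]/2-.5,b[1]+21,T),72.5))
fl=np.array([538.4,316,72.5])
go(fl+AX*12,rotx((-1,-.123,0),-AX))
E
```

```text
4.9 [480.08 307.08 178.75] 0.09424699436095306
[254, 175, 45, 33] [537.51484881 315.31924985  72.5       ]
4.95 [482.14 307.95 180.22] 0.04192444302677315
[253, 171, 46, 34] [536.41422514 315.43919203  72.5       ]
5.0 [483.07 308.26 180.74] 0.012278747593318404
[253, 169, 46, 34] [535.52922801 315.55928457  72.5       ]
t 5.05 pos [483.2 308.2 180.7] shift [0.21 0.03 3.65] rows>= 2.6 turn [ 0.0007  0.0019 -0.0016] rows>= 0.0
shift in target axes [0.19333333 0.03333333 3.65333333]
```

```bash
python3 -m crank '[{"x":0.23,"y":0.03,"z":0.5,"ax":0,"ay":0,"az":0,"grip":0},{"x":0,"y":0,"z":0.7,"ax":0,"ay":0,"az":0,"grip":0},{"x":0,"y":0,"z":0.7,"ax":0,"ay":0,"az":0,"grip":0},{"x":0,"y":0,"z":0.7,"ax":0,"ay":0,"az":0,"grip":0},{"x":0,"y":0,"z":0.7,"ax":0,"ay":0,"az":0,"grip":0},{"x":0,"y":0,"z":0.33,"ax":0,"ay":0,"az":0,"grip":0},{"x":0,"y":0,"z":0,"ax":0,"ay":0,"az":0,"grip":0},{"x":0,"y":0,"z":0,"ax":0,"ay":0,"az":0,"grip":0},{"x":0,"y":0,"z":0,"ax":0,"ay":0,"az":0,"grip":0},{"x":0,"y":0,"z":0,"ax":0,"ay":0,"az":0,"grip":0}]'
python3 - <<'E'
from h import *
from bench import readout,optics
fl=np.array([537,315.6,72.5]); go(fl+AX*12,rotx((-1,-.123,0),-AX))
f=optics.grab_frame("wrist"); cv2.imwrite("pics/w2.png",f["pixels"][:,:,::-1])
E
```

```text
time_s: 5.88
eef_pos: [528.5, 314.2, 81.9]
tool_rot: [-0.059, 0.964, 0.016, 0.259]
wrist_force: [0.1, -0.6, -0.2]
gripper_width: 85.3
finger_force: 0.0
t 5.8833 pos [528.5 314.2  81.9] shift [-0.09  0.01  0.01] rows>= 0.1 turn [ 0.0006  0.0014 -0.0004] rows>= 0.0
shift in target axes [-0.09        0.01333333  0.01333333]
```

View pics/w2.png

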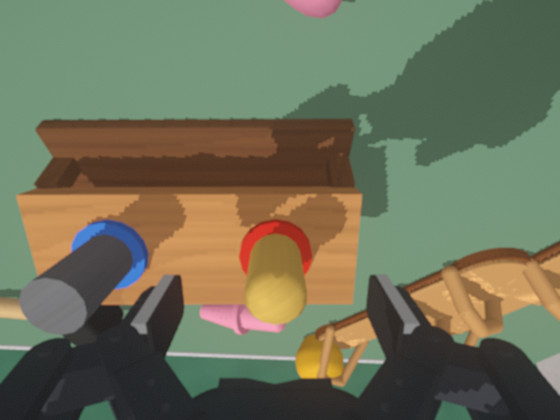

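```bash
python3 - <<'E'
from h import *
f=load("w1"); M=np.linalg.inv(f["mount"])
for x in(0,3,-3):
  for z in (15,-41,-34):
    c=M@[x,0,z,1]; print(x,z,(f["fx"]*c[:2]/c[2]+[f["cx"],f["cy"]]).round(1))
im=cv2.imread("pics/w2.png")[:,:,::-1]; g=dict(pixels=im)
print(blobs(g,(0,200,120),(4,255,255),(200,190,340,300),30)[:1])
c=M@[0,0,15,1]; print("px/mm at flange",f["fx"]/c[2],"ray elev",c)
E
```

```text
0 15 [274.7 246.6]
0 -41 [274.6 299.1]
0 -34 [274.6 290.5]
3 15 [274.7 242. ]
3 -41 [274.6 293.2]
3 -34 [274.6 284.8]
-3 15 [274.7 251. ]
-3 -41 [274.6 304.9]
-3 -34 [274.6 296.1]
[(1173, [240, 221, 71, 51], [275.1, 239.5])]
px/mm at flange 1.64298616775291 ray elev [-8.37775470e-02  2.04759756e+01  1.95180922e+02  1.00000000e+00]
```

The head sits midway between the fingers, centred to about 1 mm fore and aft (flange at (276,253)). I'll grip now.

```bash
python3 -m crank '[{"x":0,"y":0,"z":0,"ax":0,"ay":0,"az":0,"grip":255},{"x":0,"y":0,"z":0,"ax":0,"ay":0,"az":0,"grip":255},{"x":0,"y":0,"z":0,"ax":0,"ay":0,"az":0,"grip":255},{"x":0,"y":0,"z":0,"ax":0,"ay":0,"az":0,"grip":255},{"x":0,"y":0,"z":0,"ax":0,"ay":0,"az":0,"grip":255},{"x":0,"y":0,"z":0,"ax":0,"ay":0,"az":0,"grip":255},{"x":0,"y":0,"z":0,"ax":0,"ay":0,"az":0,"grip":255},{"x":0,"y":0,"z":0,"ax":0,"ay":0,"az":0,"grip":255},{"x":0,"y":0,"z":0,"ax":0,"ay":0,"az":0,"grip":255},{"x":0,"y":0,"z":0,"ax":0,"ay":0,"az":0,"grip":255}]' 80
```

```text
time_s: 6.77
eef_pos: [527.7, 314.1, 81.1]
tool_rot: [-0.059, 0.964, 0.016, 0.259]
wrist_force: [-4.6, 0.1, 7.6]
gripper_width: 26.6
finger_force: 78.2
```

```bash
python3 -m crank '[{"x":0,"y":0,"z":-0.15,"ax":0,"ay":0,"az":0,"grip":255},{"x":0,"y":0,"z":-0.25,"ax":0,"ay":0,"az":0,"grip":255},{"x":0,"y":0,"z":-0.3,"ax":0,"ay":0,"az":0,"grip":255},{"x":0,"y":0,"z":-0.3,"ax":0,"ay":0,"az":0,"grip":255},{"x":0,"y":0,"z":-0.3,"ax":0,"ay":0,"az":0,"grip":255},{"x":0,"y":0,"z":-0.3,"ax":0,"ay":0,"az":0,"grip":255},{"x":0,"y":0,"z":-0.3,"ax":0,"ay":0,"az":0,"grip":255},{"x":0,"y":0,"z":-0.4,"ax":0,"ay":0,"az":0,"grip":255},{"x":0,"y":0,"z":-0.5,"ax":0,"ay":0,"az":0,"grip":255},{"x":0,"y":0,"z":-0.5,"ax":0,"ay":0,"az":0,"grip":255},{"x":0,"y":0,"z":-0.5,"ax":0,"ay":0,"az":0,"grip":255},{"x":0,"y":0,"z":-0.3,"ax":0,"ay":0,"az":0,"grip":255},{"x":0,"y":0,"z":0,"ax":0,"ay":0,"az":0,"grip":255},{"x":0,"y":0,"z":0,"ax":0,"ay":0,"az":0,"grip":255},{"x":0,"y":0,"z":0,"ax":0,"ay":0,"az":0,"grip":255}]'
python3 - <<'E'
from bench import readout,optics
import cv2,numpy as np
s=readout.state();print(s["wrist_torque"],s["wrist_force"])
a=[]
f=optics.grab_frame("wrist");f["s"]=s;np.save("pics/w3.npy",f,allow_pickle=True);a.append(f["pixels"][150:,130:410])
f=optics.grab_frame("side");np.save("pics/side3.npy",f,allow_pickle=True);a.append(f["pixels"][150:420,150:430])
cv2.imwrite("pics/w3.png",cv2.resize(np.hstack(a),(800,386))[:,:,::-1])
E
```

```text
time_s: 8.02
eef_pos: [466.8, 306.0, 186.6]
tool_rot: [-0.059, 0.964, 0.016, 0.258]
wrist_force: [-0.5, 0.2, -4.1]
gripper_width: 26.7
finger_force: 79.4
[-0.10874565  0.96701819 -0.0122594 ] [-0.50992288  0.16149601 -4.10561949]
```

View pics/w3.png

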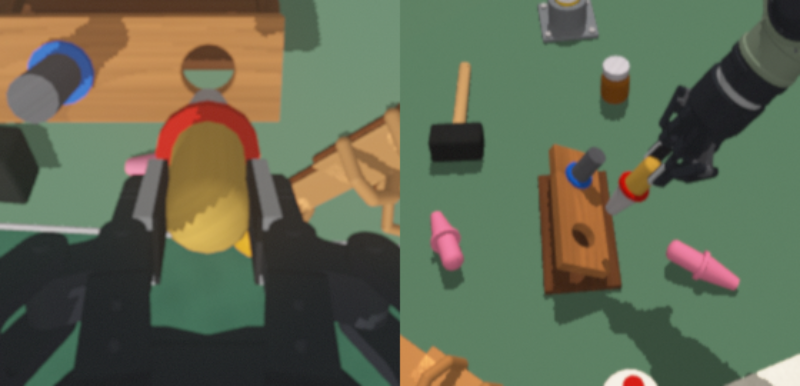

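```bash
python3 - <<'E'
from h import *
go([589,-211,250],rotx((-1,-.123,0),(0,0,-1)))
f=load("w3"); M=np.linalg.inv(f["mount"])
for x,z in ((-15,-34),(-14,-37),(0,-41)):
    c=M@[x,0,z,1]; print(x,z,(f["fx"]*c[:2]/c[2]+[f["cx"],f["cy"]]).round(1))
E
```

```text
t 8.1167 pos [466.7 305.8 186.1] shift [ -2.75 -17.6   -0.87] rows>= 12.8 turn [-3.000e-04  3.327e-01 -2.000e-04] rows>= 4.2
shift in target axes [ -1.94333333 -17.59666667  -2.13      ]
-15 -34 [274.6 317.8]
-14 -37 [274.6 320. ]
0 -41 [274.6 299.1]
```

```bash
python3 -m crank '[{"x":0,"y":0,"z":-0.5,"ax":0,"ay":0.0665,"az":0,"grip":255},{"x":0,"y":0,"z":-0.5,"ax":0,"ay":0.0665,"az":0,"grip":255},{"x":0,"y":0,"z":-0.5,"ax":0,"ay":0.0665,"az":0,"grip":255},{"x":0,"y":0,"z":-0.4,"ax":0,"ay":0.0665,"az":0,"grip":255},{"x":0,"y":0,"z":-0.3,"ax":0,"ay":0.0665,"az":0,"grip":255},{"x":-0.15,"y":-0.5,"z":0,"ax":0,"ay":0,"az":0,"grip":255},{"x":-0.15,"y":-0.9,"z":0,"ax":0,"ay":0,"az":0,"grip":255},{"x":-0.15,"y":-1,"z":0,"ax":0,"ay":0,"az":0,"grip":255},{"x":-0.15,"y":-1,"z":0,"ax":0,"ay":0,"az":0,"grip":255},{"x":-0.15,"y":-1,"z":0,"ax":0,"ay":0,"az":0,"grip":255},{"x":-0.15,"y":-1,"z":0,"ax":0,"ay":0,"az":0,"grip":255},{"x":-0.15,"y":-1,"z":0,"ax":0,"ay":0,"az":0,"grip":255},{"x":-0.15,"y":-1,"z":0,"ax":0,"ay":0,"az":0,"grip":255},{"x":-0.15,"y":-1,"z":0,"ax":0,"ay":0,"az":0,"grip":255},{"x":-0.15,"y":-1,"z":0,"ax":0,"ay":0,"az":0,"grip":255}]'
python3 - <<'E'
from h import *
go([589,-211,210],rotx((-1,-.123,0),(0,0,-1)))
E
```

```text
time_s: 9.37
eef_pos: [525.5, 27.2, 247.1]
tool_rot: [-0.061, 0.998, 0.0, 0.004]
wrist_force: [0.2, 0.7, -3.6]
gripper_width: 26.5
finger_force: 79.6
t 9.3667 pos [525.5  27.2 247.1] shift [-1.13 -8.14  1.25] rows>= 6.0 turn [-0.0003  0.0047 -0.0003] rows>= 0.1
shift in target axes [-1.13       -8.14        1.23666667]
```

```bash
python3 -m crank '[{"x":-0.11,"y":-0.9,"z":0,"ax":0,"ay":0,"az":0,"grip":255},{"x":-0.11,"y":-0.9,"z":0,"ax":0,"ay":0,"az":0,"grip":255},{"x":-0.11,"y":-0.9,"z":0,"ax":0,"ay":0,"az":0,"grip":255},{"x":-0.11,"y":-0.9,"z":0.1,"ax":0,"ay":0,"az":0,"grip":255},{"x":-0.11,"y":-0.9,"z":0.2,"ax":0,"ay":0,"az":0,"grip":255},{"x":-0.11,"y":-0.9,"z":0.2,"ax":0,"ay":0,"az":0,"grip":255},{"x":-0.11,"y":-0.9,"z":0.2,"ax":0,"ay":0,"az":0,"grip":255},{"x":-0.11,"y":-0.8,"z":0.2,"ax":0,"ay":0,"az":0,"grip":255},{"x":-0.11,"y":-0.5,"z":0.2,"ax":0,"ay":0,"az":0,"grip":255},{"x":-0.1,"y":-0.3,"z":0.1,"ax":0,"ay":0,"az":0,"grip":255},{"x":0,"y":0,"z":0,"ax":0,"ay":0.0047,"az":0,"grip":255},{"x":0,"y":0,"z":0,"ax":0,"ay":0,"az":0,"grip":255},{"x":0,"y":0,"z":0,"ax":0,"ay":0,"az":0,"grip":255},{"x":0,"y":0,"z":0,"ax":0,"ay":0,"az":0,"grip":255}]'
python3 - <<'E'
from h import *
from bench import readout,optics
go([589,-211,210],rotx((-1,-.123,0),(0,0,-1)))
a=[]
for n,(x,y,w) in dict(wrist=(150,100,260),side=(190,30,150),top=(310,120,130)).items():
    s=readout.state(); f=optics.grab_frame(n); f["s"]=s; np.save(f"pics/{n}4.npy",f,allow_pickle=True)
    h=w*320//260; a.append(cv2.resize(f["pixels"][y:y+h,x:x+w],(266,int(266*h/w)))[:326])
cv2.imwrite("pics/c4.png",np.hstack(a)[:,:,::-1]); print(readout.state()["eef_pos"])
E
```

```text
time_s: 10.53
eef_pos: [586.5, -200.7, 212.7]
tool_rot: [-0.062, 0.998, 0.0, 0.0]
wrist_force: [0.8, 0.0, -4.5]
gripper_width: 26.9
finger_force: 79.6
t 10.5333 pos [ 586.5 -200.7  212.7] shift [-0.04 -0.35  0.09] rows>= 0.3 turn [0.0002 0.0004 0.0011] rows>= 0.0
shift in target axes [-0.04 -0.35  0.09]
[ 586.53108635 -201.15872975  212.80084526]
```

View pics/c4.png

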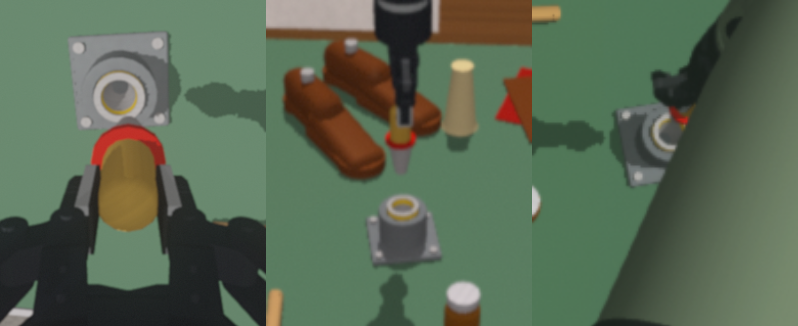

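```bash
python3 - <<'E'
from h import *
f=load("wrist4"); s=f["s"]
T=np.eye(4);T[:3,:3]=Ro.from_quat(s["tool_rot"]).as_matrix();T[:3,3]=s["eef_pos"];T=T@f["mount"]
g=cv2.cvtColor(f["pixels"],cv2.COLOR_RGB2HSV); x0,y0=225,150
m=cv2.inRange(g,(0,0,150),(180,60,255)); k=np.zeros_like(m);k[160:222,235:300]=m[160:222,235:300]
cs=sorted(cv2.findContours(k,cv2.RETR_EXTERNAL,cv2.CHAIN_APPROX_NONE)[0],key=len)[-2:]
for c in cs:
    e=cv2.fitEllipse(c); print("rim",len(c),e, plane(ray(f,*e[0],T),72))
print("manual",plane(ray(f,266.3,190.9,T),72), "tcp",s["eef_pos"])
# side: tip, flange, rim
S=load("side4")
print("red side",blobs(S,(0,200,120),(4,255,255),(240,90,290,130),10)[:1])
W=np.linalg.inv(S["world_from_camera"])
def pr(p):
    c=W@np.r_[p,1]; return (S["fx"]*c[:2]/c[2]+[S["cx"],S["cy"]]).round(1)
t=s["eef_pos"]
print("pred flange",pr(t-[0,0,12]),"pred tip",pr(t-[0,0,68]), "head",pr(t+[0,0,30]))
g=cv2.cvtColor(S["pixels"],cv2.COLOR_RGB2HSV)
for v in (95,98,101,112,115,118,121,124,126): # non-green extents
    r=g[v,240:295]; idx=np.where(~((r[:,0]>50)&(r[:,0]<95)&(r[:,1]>60)))[0]+240; print(v,idx.min() if len(idx) else None,idx.max() if len(idx) else None,len(idx))
for z in (72,): print(pr([589,-211,z]))
E
```

```text
rim 16 ((236.39952087402344, 218.3623504638672), (3.3738646507263184, 7.141387939453125), 174.51055908203125) [ 616.90709454 -235.66713858   72.        ]
rim 140 ((265.6263427734375, 194.3686981201172), (46.794918060302734, 49.748863220214844), 74.23431396484375) [ 588.4773816  -209.31646994   72.        ]
manual [ 584.90878822 -209.06222948   72.        ] tcp [ 586.52115162 -200.69548725  212.65324667]
red side [(17, [269, 105, 6, 7], [272.0, 108.2])]
pred flange [267.1 107.8] pred tip [267.3 125.8] head [267.   93.6]
95 240 294 45
98 240 294 42
101 240 294 41
112 240 274 35
115 240 272 32
118 240 271 31
121 240 270 29
124 240 270 27
126 240 269 24
[266.7 145. ]
```

```bash
python3 - <<'E'
from h import *
S=load("side4");f=load("wrist4")
a=cv2.resize(S["pixels"][85:165,240:295],(400,582),interpolation=cv2.INTER_CUBIC); b=cv2.resize(f["pixels"][150:345,208:342],(400,582),interpolation=cv2.INTER_CUBIC)
cv2.imwrite("pics/c5.png",np.hstack([a,b])[:,:,::-1])
E
```

```text
(no output)
```

View pics/c5.png

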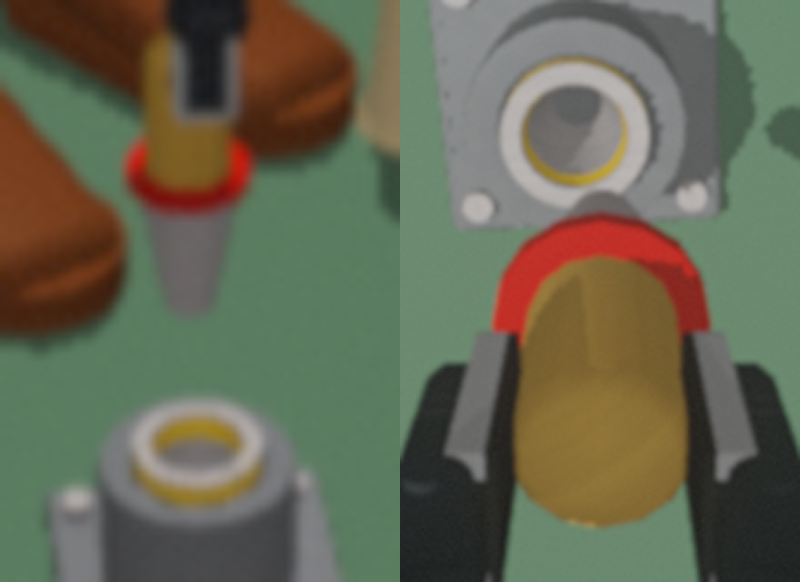

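```bash
python3 - <<'E'
from h import *
go([586,-210.3,120],rotx((-1,-.123,0),(0,0,-1)))
E
```

```text
t 10.6833 pos [ 586.5 -201.2  212.8] shift [ 0.06 -0.3   3.09] rows>= 2.2 turn [-0.0001  0.0006  0.0008] rows>= 0.0
shift in target axes [ 0.05333333 -0.3         3.09333333]
```

```bash
python3 -m crank '[{"x":0.05,"y":-0.3,"z":0.1,"ax":0,"ay":0,"az":0,"grip":255},{"x":0,"y":0,"z":0.4,"ax":0,"ay":0,"az":0,"grip":255},{"x":0,"y":0,"z":0.5,"ax":0,"ay":0,"az":0,"grip":255},{"x":0,"y":0,"z":0.5,"ax":0,"ay":0,"az":0,"grip":255},{"x":0,"y":0,"z":0.5,"ax":0,"ay":0,"az":0,"grip":255},{"x":0,"y":0,"z":0.5,"ax":0,"ay":0,"az":0,"grip":255},{"x":0,"y":0,"z":0.3,"ax":0,"ay":0,"az":0,"grip":255},{"x":0,"y":0,"z":0.2,"ax":0,"ay":0,"az":0,"grip":255},{"x":0,"y":0,"z":0,"ax":0,"ay":0,"az":0,"grip":255},{"x":0,"y":0,"z":0,"ax":0,"ay":0,"az":0,"grip":255},{"x":0,"y":0,"z":0,"ax":0,"ay":0,"az":0,"grip":255},{"x":0,"y":0,"z":0,"ax":0,"ay":0,"az":0,"grip":255}]'
python3 - <<'E'
from h import *
from bench import readout,optics
S=optics.grab_frame("side");f=optics.grab_frame("wrist"); print(readout.state()["eef_pos"])
np.save("pics/side6.npy",S,allow_pickle=True)
a=cv2.resize(S["pixels"][95:175,240:295],(400,582),interpolation=cv2.INTER_CUBIC); b=cv2.resize(f["pixels"][150:345,208:342],(400,582),interpolation=cv2.INTER_CUBIC)
cv2.imwrite("pics/c6.png",np.hstack([a,b])[:,:,::-1])
E
```

```text
time_s: 11.68
eef_pos: [586.7, -211.5, 123.2]
tool_rot: [-0.061, 0.998, -0.0, 0.001]
wrist_force: [-0.4, -0.5, -3.6]
gripper_width: 26.8
finger_force: 79.6
[ 586.49802496 -211.37972822  123.0233135 ]
```

View pics/c6.png

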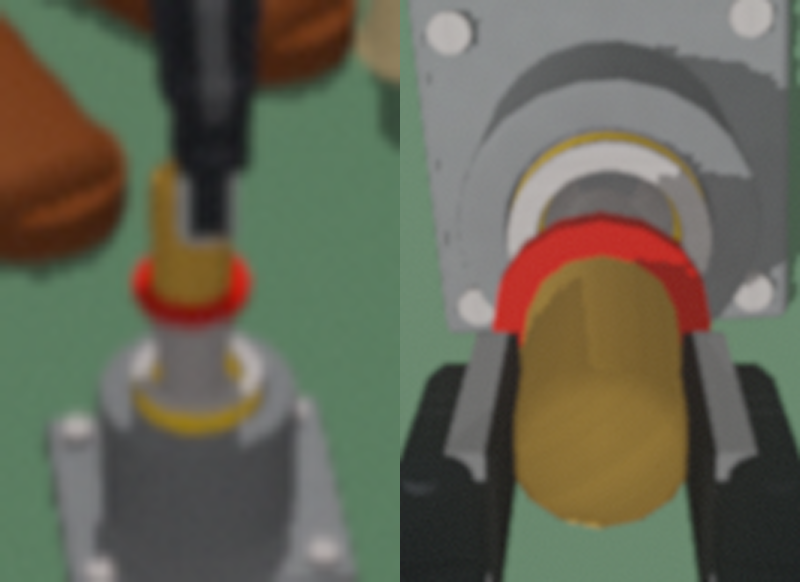

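The shank is inside the collar mouth: its centre is at 194 against 199 for the rim (side crop), and the ring sits slightly to the right in the wrist crop. Both mean corrections of about 1.3 mm.

```bash
python3 -m crank '[{"x":0.04,"y":0.04,"z":0.1,"ax":0,"ay":0,"az":0,"grip":255},{"x":0,"y":0,"z":0.15,"ax":0,"ay":0,"az":0,"grip":255},{"x":0,"y":0,"z":0.15,"ax":0,"ay":0,"az":0,"grip":255},{"x":0,"y":0,"z":0.15,"ax":0,"ay":0,"az":0,"grip":255},{"x":0,"y":0,"z":0.15,"ax":0,"ay":0,"az":0,"grip":255},{"x":0,"y":0,"z":0.1,"ax":0,"ay":0,"az":0,"grip":255},{"x":0,"y":0,"z":0.1,"ax":0,"ay":0,"az":0,"grip":255},{"x":0,"y":0,"z":0,"ax":0,"ay":0,"az":0,"grip":255},{"x":0,"y":0,"z":0,"ax":0,"ay":0,"az":0,"grip":255},{"x":0,"y":0,"z":0,"ax":0,"ay":0,"az":0,"grip":255}]'
```

```text
time_s: 12.62
eef_pos: [584.8, -210.2, 95.3]
tool_rot: [-0.061, 0.998, 0.0, 0.0]
wrist_force: [0.3, 0.5, -3.4]
gripper_width: 27.1
finger_force: 79.6
```

Nothing touching yet. Next, 1 mm steps.

```bash
python3 -m crank '[{"x":0,"y":0,"z":0.03,"ax":0,"ay":0,"az":0,"grip":255},{"x":0,"y":0,"z":0.03,"ax":0,"ay":0,"az":0,"grip":255},{"x":0,"y":0,"z":0.03,"ax":0,"ay":0,"az":0,"grip":255},{"x":0,"y":0,"z":0,"ax":0,"ay":0,"az":0,"grip":255}]'; python3 -m crank '[{"x":0,"y":0,"z":0.03,"ax":0,"ay":0,"az":0,"grip":255},{"x":0,"y":0,"z":0,"ax":0,"ay":0,"az":0,"grip":255},{"x":0,"y":0,"z":0,"ax":0,"ay":0,"az":0,"grip":255}]'
```

```text
time_s: 12.95
eef_pos: [584.5, -210.0, 92.3]
tool_rot: [-0.061, 0.998, 0.0, -0.0]
wrist_force: [-0.8, 0.3, -2.9]
gripper_width: 26.4
finger_force: 79.6
time_s: 13.2
eef_pos: [584.6, -210.0, 91.5]
tool_rot: [-0.061, 0.998, 0.0, 0.0]
wrist_force: [0.4, 0.2, -3.3]
gripper_width: 26.5
finger_force: 79.7
```

```bash
python3 -m crank '[{"x":0,"y":0,"z":0.03,"ax":0,"ay":0,"az":0,"grip":255},{"x":0,"y":0,"z":0,"ax":0,"ay":0,"az":0,"grip":255},{"x":0,"y":0,"z":0,"ax":0,"ay":0,"az":0,"grip":255}]'; python3 -m crank '[{"x":0,"y":0,"z":0.03,"ax":0,"ay":0,"az":0,"grip":255},{"x":0,"y":0,"z":0,"ax":0,"ay":0,"az":0,"grip":255},{"x":0,"y":0,"z":0,"ax":0,"ay":0,"az":0,"grip":255}]'
```

```text
time_s: 13.45
eef_pos: [584.6, -210.1, 90.6]
tool_rot: [-0.061, 0.998, 0.0, 0.0]
wrist_force: [0.7, -0.3, -3.6]
gripper_width: 26.4
finger_force: 79.6
time_s: 13.7
eef_pos: [584.7, -210.0, 89.7]
tool_rot: [-0.061, 0.998, 0.0, 0.0]
wrist_force: [-0.1, 0.2, -4.8]
gripper_width: 26.7
finger_force: 79.7
```

```bash
python3 -m crank '[{"x":0,"y":0,"z":0.03,"ax":0,"ay":0,"az":0,"grip":255},{"x":0,"y":0,"z":0,"ax":0,"ay":0,"az":0,"grip":255},{"x":0,"y":0,"z":0,"ax":0,"ay":0,"az":0,"grip":255}]'; python3 -m crank '[{"x":0,"y":0,"z":0.03,"ax":0,"ay":0,"az":0,"grip":255},{"x":0,"y":0,"z":0,"ax":0,"ay":0,"az":0,"grip":255},{"x":0,"y":0,"z":0,"ax":0,"ay":0,"az":0,"grip":255}]'
```

```text
time_s: 13.95
eef_pos: [584.8, -210.1, 89.0]
tool_rot: [-0.061, 0.998, 0.0, 0.0]
wrist_force: [1.2, -0.3, -2.8]
gripper_width: 26.3
finger_force: 79.8
time_s: 14.2
eef_pos: [585.1, -210.2, 88.6]
tool_rot: [-0.061, 0.998, -0.0, 0.001]
wrist_force: [-0.7, -0.0, 1.8]
gripper_width: 26.8
finger_force: 80.3
```

```bash
python3 -m crank '[{"x":0,"y":0,"z":0.02,"ax":0,"ay":0,"az":0,"grip":255},{"x":0,"y":0,"z":0,"ax":0,"ay":0,"az":0,"grip":255},{"x":0,"y":0,"z":0,"ax":0,"ay":0,"az":0,"grip":255}]'
python3 - <<'E'
from h import *
from bench import readout,optics
s=readout.state(); print(s["wrist_force"],s["wrist_torque"])
S=optics.grab_frame("side");f=optics.grab_frame("wrist")
a=cv2.resize(S["pixels"][105:185,240:295],(400,582),interpolation=cv2.INTER_CUBIC); b=cv2.resize(f["pixels"][150:345,208:342],(400,582),interpolation=cv2.INTER_CUBIC)
cv2.imwrite("pics/c7.png",np.hstack([a,b])[:,:,::-1])
E
```

```text
time_s: 14.45
eef_pos: [585.4, -210.1, 88.5]
tool_rot: [-0.061, 0.998, -0.0, 0.001]
wrist_force: [-1.0, 1.4, 5.6]
gripper_width: 26.2
finger_force: 80.7
[-1.00977882  1.35601679  5.58169205] [ 0.43048434  0.20015038 -0.01549568]
```

View pics/c7.png

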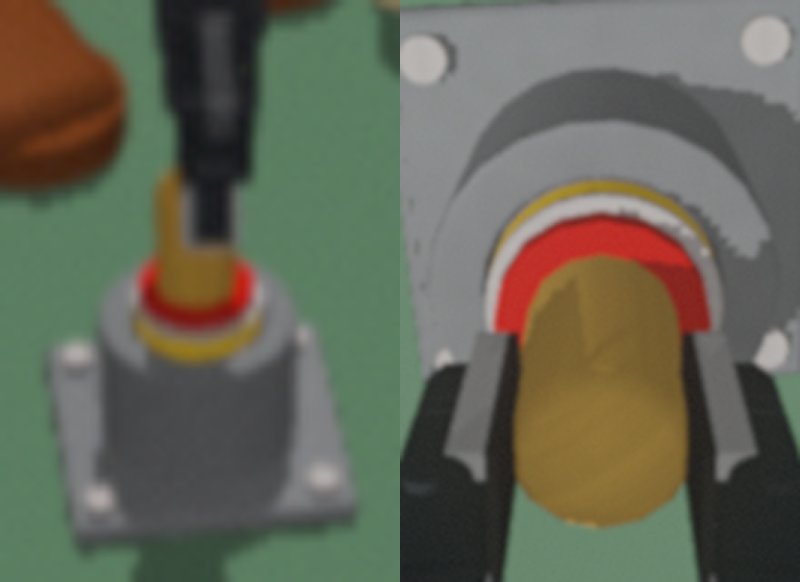

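The anvil is in the collar, flange just above the rim, with the yellow band still showing. I'll open briefly so it can settle, then grip again and push.

```bash
python3 -m crank '[{"x":0,"y":0,"z":0,"ax":0,"ay":0,"az":0,"grip":130},{"x":0,"y":0,"z":0,"ax":0,"ay":0,"az":0,"grip":130},{"x":0,"y":0,"z":0,"ax":0,"ay":0,"az":0,"grip":130},{"x":0,"y":0,"z":0,"ax":0,"ay":0,"az":0,"grip":130},{"x":0,"y":0,"z":0,"ax":0,"ay":0,"az":0,"grip":130}]'; python3 -m crank '[{"x":0,"y":0,"z":0,"ax":0,"ay":0,"az":0,"grip":255},{"x":0,"y":0,"z":0,"ax":0,"ay":0,"az":0,"grip":255},{"x":0,"y":0,"z":0,"ax":0,"ay":0,"az":0,"grip":255},{"x":0,"y":0,"z":0,"ax":0,"ay":0,"az":0,"grip":255},{"x":0,"y":0,"z":0,"ax":0,"ay":0,"az":0,"grip":255},{"x":0,"y":0,"z":0,"ax":0,"ay":0,"az":0,"grip":255}]'
```

```text
time_s: 14.97
eef_pos: [584.6, -210.2, 87.2]
tool_rot: [-0.061, 0.998, 0.0, -0.0]
wrist_force: [-0.6, -0.1, 0.3]
gripper_width: 42.0
finger_force: 0.0
time_s: 15.47
eef_pos: [584.8, -210.0, 87.5]
tool_rot: [-0.061, 0.998, 0.0, 0.0]
wrist_force: [0.0, 0.4, 3.6]
gripper_width: 26.7
finger_force: 78.6
```

```bash
python3 -m crank '[{"x":0,"y":0,"z":0.02,"ax":0,"ay":0,"az":0,"grip":255},{"x":0,"y":0,"z":0.02,"ax":0,"ay":0,"az":0,"grip":255},{"x":0,"y":0,"z":0.02,"ax":0,"ay":0,"az":0,"grip":255},{"x":0,"y":0,"z":0.02,"ax":0,"ay":0,"az":0,"grip":255},{"x":0,"y":0,"z":0.02,"ax":0,"ay":0,"az":0,"grip":255},{"x":0,"y":0,"z":0.02,"ax":0,"ay":0,"az":0,"grip":255},{"x":0,"y":0,"z":0.02,"ax":0,"ay":0,"az":0,"grip":255},{"x":0,"y":0,"z":0.02,"ax":0,"ay":0,"az":0,"grip":255},{"x":0,"y":0,"z":0,"ax":0,"ay":0,"az":0,"grip":255}]'; python3 -m crank '[{"x":0,"y":0,"z":0.02,"ax":0,"ay":0,"az":0,"grip":255},{"x":0,"y":0,"z":0.02,"ax":0,"ay":0,"az":0,"grip":255},{"x":0,"y":0,"z":0.02,"ax":0,"ay":0,"az":0,"grip":255},{"x":0,"y":0,"z":0.02,"ax":0,"ay":0,"az":0,"grip":255},{"x":0,"y":0,"z":0.02,"ax":0,"ay":0,"az":0,"grip":255},{"x":0,"y":0,"z":0.02,"ax":0,"ay":0,"az":0,"grip":255},{"x":0,"y":0,"z":0,"ax":0,"ay":0,"az":0,"grip":255}]'
```

```text
time_s: 16.22
eef_pos: [585.2, -210.1, 84.2]
tool_rot: [-0.061, 0.998, -0.0, 0.001]
wrist_force: [-2.3, 1.6, 10.8]
gripper_width: 26.7
finger_force: 79.7
time_s: 16.8
eef_pos: [585.3, -210.1, 80.7]
tool_rot: [-0.061, 0.998, -0.0, 0.001]
wrist_force: [-2.6, 1.2, 12.5]
gripper_width: 26.8
finger_force: 79.7
```

```bash
python3 -m crank '[{"x":0,"y":0,"z":0.02,"ax":0,"ay":0,"az":0,"grip":255},{"x":0,"y":0,"z":0.02,"ax":0,"ay":0,"az":0,"grip":255},{"x":0,"y":0,"z":0.02,"ax":0,"ay":0,"az":0,"grip":255},{"x":0,"y":0,"z":0.02,"ax":0,"ay":0,"az":0,"grip":255},{"x":0,"y":0,"z":0,"ax":0,"ay":0,"az":0,"grip":255},{"x":0,"y":0,"z":0,"ax":0,"ay":0,"az":0,"grip":255}]'; python3 -m crank '[{"x":0,"y":0,"z":0.03,"ax":0,"ay":0,"az":0,"grip":255},{"x":0,"y":0,"z":0.03,"ax":0,"ay":0,"az":0,"grip":255},{"x":0,"y":0,"z":0,"ax":0,"ay":0,"az":0,"grip":255},{"x":0,"y":0,"z":0,"ax":0,"ay":0,"az":0,"grip":255}]'
```

```text
time_s: 17.3
eef_pos: [585.5, -210.2, 79.3]
tool_rot: [-0.061, 0.998, -0.0, 0.001]
wrist_force: [-3.8, 3.2, 16.9]
gripper_width: 26.7
finger_force: 80.4
time_s: 17.63
eef_pos: [585.9, -210.2, 79.2]
tool_rot: [-0.061, 0.998, -0.001, 0.002]
wrist_force: [-7.8, 3.6, 26.5]
gripper_width: 26.8
finger_force: 81.4
```

At the stop: 8 mm of travel and the force climbing. I'll add 1 mm more push, relax, open and rise.

```bash
python3 -m crank '[{"x":0,"y":0,"z":0.03,"ax":0,"ay":0,"az":0,"grip":255},{"x":0,"y":0,"z":0,"ax":0,"ay":0,"az":0,"grip":255},{"x":0,"y":0,"z":0,"ax":0,"ay":0,"az":0,"grip":255}]'; python3 -m crank '[{"x":0,"y":0,"z":-0.05,"ax":0,"ay":0,"az":0,"grip":255},{"x":0,"y":0,"z":-0.04,"ax":0,"ay":0,"az":0,"grip":255},{"x":0,"y":0,"z":0,"ax":0,"ay":0,"az":0,"grip":255}]'; python3 -m crank '[{"x":0,"y":0,"z":0,"ax":0,"ay":0,"az":0,"grip":0},{"x":0,"y":0,"z":0,"ax":0,"ay":0,"az":0,"grip":0},{"x":0,"y":0,"z":0,"ax":0,"ay":0,"az":0,"grip":0},{"x":0,"y":0,"z":0,"ax":0,"ay":0,"az":0,"grip":0},{"x":0,"y":0,"z":0,"ax":0,"ay":0,"az":0,"grip":0},{"x":0,"y":0,"z":0,"ax":0,"ay":0,"az":0,"grip":0}]'
```

```text
time_s: 17.88
eef_pos: [586.0, -210.2, 79.1]
tool_rot: [-0.061, 0.998, -0.001, 0.002]
wrist_force: [-9.8, 5.6, 31.7]
gripper_width: 26.6
finger_force: 82.0
time_s: 18.13
eef_pos: [585.6, -210.1, 79.3]
tool_rot: [-0.061, 0.998, -0.0, 0.001]
wrist_force: [-4.1, 2.5, 16.8]
gripper_width: 26.7
finger_force: 80.2
time_s: 18.63
eef_pos: [584.5, -210.1, 76.1]
tool_rot: [-0.061, 0.998, 0.0, -0.0]
wrist_force: [0.2, -0.4, 0.6]
gripper_width: 85.5
finger_force: 0.0
```

```bash
python3 -m crank '[{"x":0,"y":0,"z":-0.2,"ax":0,"ay":0,"az":0,"grip":0},{"x":0,"y":0,"z":-0.5,"ax":0,"ay":0,"az":0,"grip":0},{"x":0,"y":0,"z":-0.7,"ax":0,"ay":0,"az":0,"grip":0},{"x":0,"y":0,"z":-0.8,"ax":0,"ay":0,"az":0,"grip":0},{"x":0,"y":0,"z":-0.8,"ax":0,"ay":0,"az":0,"grip":0},{"x":0,"y":0,"z":-0.8,"ax":0,"ay":0,"az":0,"grip":0},{"x":0,"y":0,"z":-0.6,"ax":0,"ay":0,"az":0,"grip":0},{"x":0,"y":0,"z":0,"ax":0,"ay":0,"az":0,"grip":0},{"x":0,"y":0,"z":0,"ax":0,"ay":0,"az":0,"grip":0},{"x":0,"y":0,"z":0,"ax":0,"ay":0,"az":0,"grip":0},{"x":0,"y":0,"z":0,"ax":0,"ay":0,"az":0,"grip":0}]'
python3 - <<'E'
from h import *
from bench import optics
S=optics.grab_frame("side");f=optics.grab_frame("wrist")
a=cv2.resize(S["pixels"][105:185,240:295],(400,582),interpolation=cv2.INTER_CUBIC); b=cv2.resize(f["pixels"][120:411,180:380],(400,582),interpolation=cv2.INTER_CUBIC)
cv2.imwrite("pics/c8.png",np.hstack([a,b])[:,:,::-1])
E
```

```text
time_s: 19.55
eef_pos: [583.8, -209.7, 207.1]
tool_rot: [-0.061, 0.998, 0.001, -0.001]
wrist_force: [-0.1, -0.4, -0.8]
gripper_width: 85.6
finger_force: 0.0
```

View pics/c8.png

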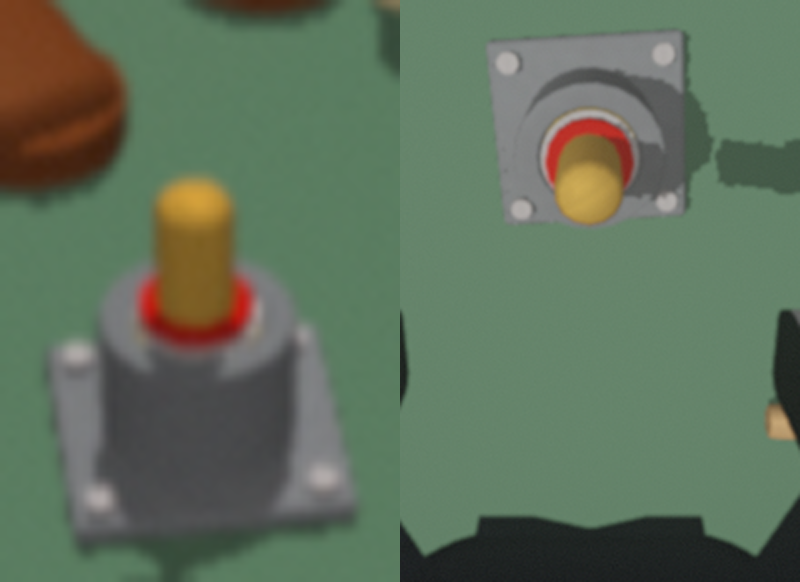

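```bash
python3 - <<'E'
from h import *
from bench import optics,readout
f=optics.grab_frame("wrist");s=readout.state()
a=cv2.resize(f["pixels"][165:225,240:305],(800,600)[:2],interpolation=cv2.INTER_NEAREST)
cv2.imwrite("pics/c9.png",cv2.resize(a,(650,600))[:,:,::-1])
E
```

```text
(no output)
```

View pics/c9.png

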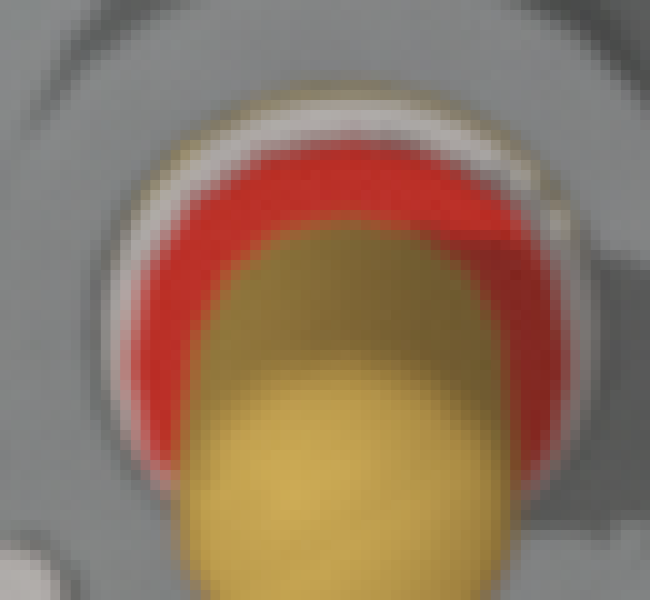

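The anvil stands upright and the collar is level with the tower top. Only a sub-pixel seam of yellow is left. The collar also met a solid stop at 8 mm and held against more than 30 N, so I'm handing in.

```bash
python3 -c "
from bench import order
print(order.hand_in())"
```

```text
the job is handed in; nothing more can be done
None
```

The red-flanged anvil is seated upright in the holder, with the collar pushed to its stop and the gripper clear; I handed the job in at about 20 s, and the only sign against a flush collar was a sub-pixel yellow seam in the last close-up.

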